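# Clip the guard lid onto the sloping cutter case

### The job

The sharp spare cutter block lies in the blue case on the sloping stand: pick up the orange lid by its black handle, set it squarely into the mouth of the case (either way round) and press it down, one end after the other, until both spring catches have clicked and it is flush on the rim all round. Finish with a firm push of about 2 kg (20 N) on the seated lid to be sure it is fully home, then let go. Press slowly, never pushing or slamming the lid onto the rim with more than 5 kg, and leave the things standing around where they are.

Things in the scene. Friction and masses are not known exactly. Their poses are not given: they have to be found in the camera images.
- lid: Loose orange lid, about 180 g: plate 122 (own x) x 136 (y) x 5 mm, origin at the centre of the plate's underside, z up out of the plate. Below it a hollow tongue, 99 x 108 mm outside, 18 mm deep, with a rounded black ridge on each y end out to y = +-57.5 mm, centred 14 mm below the plate. Starts lying on its tongue, right way up. Fits the case either way round (half turn about z).
- lid_grip (a point): Middle of the lid's black handle, a block 24 (lid x) x 56 (lid y) x 30 mm in the middle of the plate; the point is 21 mm above the lid's origin, the handle's top 35 mm above it. Grasp across the 24 mm, closing along the lid's x.
- lid_end_a (a point): Top of the lid plate over one end catch, in the middle of a thin grey rubber press pad of 60 x 20 mm: 52 mm from the lid's middle on its +y side, 5 mm above its origin. Press here.
- lid_end_b (a point): The same at the other end, on the lid's -y side.
- case: Open blue case, 116 (own x) x 130 (y) x 67 mm, fixed on a plywood stand. Origin: centre of the mouth in the plane of the rim's top, 106 mm above the table. z points out of the mouth, square to the rim, 28 degrees from vertical, leaning to the case's -x, the low side (towards the middle of the table); x runs up the slope, y is level along the rim. Mouth 104 x 118 mm inside, so the lid has 1.5 to 2.5 mm of play.
- case_rim: Aluminium rim of the case on a firm rubber seal (gives 1 mm per 12 N); same origin and axes. Sprung rollers inside the middle of its two y walls hold the lid: laid on, axes along the case's, the lid rests on them, its origin 12 mm above the case's. A slow push of 10 to 15 N on one end clicks that end down; the other end needs its own push. Home, lid and case origins meet.
- setting_block: Bystander: white setting block with a black knob, 40 x 60 x 46 mm; origin under its centre.
- tape_measure: Bystander: yellow tape measure, 36 x 78 x 61 mm; origin under its centre.
- spare_ring: Bystander: grey turned spacer ring, 60 mm across, 20 mm high; origin under its centre.
- wood_offcut: Bystander: brown wood offcut, 60 x 75 x 22 mm; origin under its centre.

How it is judged:
On the way, in this order (a step that is already met when the one before it is completed fails the run):
1. the lid's tongue is in the mouth of the case (z of lid in the frame of case below 0.016 m and x of lid in the frame of case between -0.008 and 0.008 m and y of lid in the frame of case between -0.008 and 0.008 m), for 0.05 s.
2. with both ends home, the lid is pushed firmly against the rim, with more than 12 N (z of each of lid_end_a, lid_end_b in the frame of case below 0.0075 m and contact force between lid and case_rim above 12 N), for 0.01 s.
At the end, for the whole second after the job is handed in: The lid is on the case, both ends within 2.5 mm of fully down on the rim, parallel to the rim within 2 degrees and centred within 6 mm, at rest and let go (z of each of lid_end_a, lid_end_b in the frame of case below 0.0075 m and angle between the z axis of lid and the z axis of case, either way round below 0.035 rad and x of lid in the frame of case between -0.006 and 0.006 m and y of lid in the frame of case between -0.006 and 0.006 m and linear speed of lid below 0.02 m/s and contact force between the fingers and lid below 0.2 N); the robot touches nothing.
It fails at once if the lid is pressed onto the rim of the case with more than 50 N (contact force between lid and case_rim above 50 N).
It fails at once if a thing standing around is moved by more than 30 mm (distance of any of setting_block, tape_measure, spare_ring, wood_offcut from where it was at the start of the episode above 0.03 m).
It also fails if it takes over 53 s, if anything falls off the work surface, if the arm or the gripper's body presses on something with over 40 N, if the wrist force passes 120 N, or if a joint passes its speed limit or range.

### The arm

A 7-joint arm with a two-finger parallel gripper is mounted at the origin on a cart in front of the work surface, level with it; the furniture and walls round the work are solid. World frame = base frame: x ahead of the robot, y to its left, z up, the work surface at z = 0. Lengths are in m, angles in rad, forces in N, time in s.
With the tool pointing down it reaches from about 0.425 to 0.825 m from the base axis. Payload 3.6 kg.
Tool frame: the origin (TCP) lies between the finger pads; the fingertips stand 11 mm ahead of it and the grasp point (between the pads) lies 8 mm behind it (arm.tip_extent is the distance from the TCP to the fingertips, in m); z points along the fingers, y is the line along which they close (so a half turn about z gives the same grasp; the last joint's range is limited). The gripper opens to 85 mm and grips with 20 to 120 N. Pads are 22 mm wide; open, the fingers measure 114 mm over their backs; the gripper's body (76 mm by 85 mm) begins 54 mm behind the grasp point. The pads swing forward as they close: fully open they stand 13 mm farther back than shut.
Start: joints at [-1.345, 0.615, -0.013, 1.423, 0.008, 1.103, -0.04], TCP at [0.163, 0.629, 0.242] pointing down, gripper open.
Joint ranges: [-3.12, 3.12], [-0.3, 2.06], [-1.34, 1.32], [0.26, 2.42], [-1.36, 4.5], [0.01, 1.98], [-2.84, 2.84]. Speed limits (rad/s): [2.79, 2.79, 3.14, 3.14, 3.14, 3.14, 3.14].

### API

Orientations are given as a unit quaternion [w, x, y, z].
In Python, from rig import arm gives the robot as it stands.
- The arm moves only by the tool play_rows, never from a script. Its argument "commands" is a list of rows, each a list of 3 entries, a list of its own where there are three numbers: the turn, a rotation vector about the tool's x, y, z as a fraction of full scale, then the shift along the tool's x, y, z as a fraction of full scale, then the closure, from 0 (fully open) to 1 (shut). A call has exactly 5 rows; each row shifts and turns the commanded pose from where the row before left it, along the tool's axes as they then stand; what a row does not reach is not made up. Full scale, the value 1, is 250 mm for a shift and 90 degrees for a turn. A row lasts 1/8 s, in which the tool goes at most 62.5 mm and 10.7 degrees, less where a joint would pass 70% of its speed; a pose out of reach is approached as far as the arm can. A call with a number of a shift or a turn outside -1 to 1 is refused whole. A call with a gripper value outside its range is refused whole. The fingers move at their own pace and stop on an object; "squeeze" is the grip in N (left out, the last holds). Time passes only in rows, so rows that do not move let the fingers close, or fill a call up. It gives the time, the measured TCP pose, the force, the opening and the grip force at its end, in the units of the state.
- arm.get_state(): the state, without advancing time (a new reading comes with each control period).
- arm.snapshot(name): name is "scene" or "top" or "wrist"; returns the picture (384x512x3 uint8, blue, green, red); there is no depth.
- arm.camera_model(name): a dict with "vertical_fov" (degrees; the focal length in pixels is half the picture's height over the tangent of half this angle, whatever the lens; pixels are square), "cx", "cy" (the principal point, pixels), "camera_from_world" (4x4, takes a point from world to camera coordinates); the wrist camera has in their place "hand_eye" (4x4, takes a point from camera to tool coordinates, whose origin is the TCP and whose axes are the flange's). Camera axes: x right, y down, z forward; pixel columns grow to the right and rows downward; lengths in m; the calibration is good to about 2 mm. A picture is of the moment at which its call begins: read the wrist's pose just before it. camera_model takes no time and is no camera call.
- arm.finish_job(): hands the job in; it is judged then, once.
Trained networks look in the newest picture that a camera, given by its name, has taken for a name from the list of things; names that differ only in an ending like _2 or _b are one class to them, and where a whole thing is asked for, a point or a joint stands for the part that bears it (a point fixed in the world has none). Each returns a list of dicts, best first, with "score" (0 to 1); they miss things now and then, are a little off and sometimes report something else, mostly with a low value. They report only what shows in the picture. A call takes as long as a camera call.
- arm.search_frame(thing, camera): "location" ([x, y, z] in m, in world coordinates, good to about 4 mm: the middle of the surface that is visible of it).
The state is a dict: "t": time; "joint_positions": joint angles; "joint_velocities": joint speeds; "tau": joint torques, N m; "eef_pos": TCP position; "tool_rot": TCP orientation; "force": force on the tool from outside, world axes, zero at the start; "torque": the same for the moment, N m; "grip_width": finger opening in m; "finger_force": force on a finger pad.
Only numpy, scipy, OpenCV 4.12 (cv2) and the standard library are available. Lean on these libraries where they do the work, as an engineer would, in place of code of your own. Each camera call takes 0.05 s, during which the arm holds its last target. There are 200 camera calls.

## Working session

There is one attempt and no reset: what is moved stays moved. The work goes in short steps, Python scripts to look and compute and a tool call to move; the robot and the scene stay as the last step left them, time stands still between calls to the robot, and variables do not carry over. Pictures are saved under pics/ and viewed, at most 12 in all, crops included, and the job is handed in when it is done.

Besides the shell and the picture viewer there is one more tool, called by a JSON object that holds its "fn" and its "kwargs". play_rows: Moves the arm, as the interface text tells. Its arguments: {"type":"object","properties":{"commands":{"type":"array","items":{"type":"array"}},"squeeze":{"type":"number"}},"required":["commands"]}

```bash
mkdir -p pics; ls; python3 - <<'E'
from rig import arm
import cv2,numpy as np
ims=[arm.snapshot(n) for n in("scene","top")]
cv2.imwrite("pics/a.png",ims[0]);cv2.imwrite("pics/b.png",ims[1])
for n in("scene","top"):
  for th in("lid","lid_grip","lid_end_a","case","case_rim","setting_block","tape_measure","spare_ring","wood_offcut"):
    print(n,th,[(np.round(d["location"],3),round(d["score"],2)) for d in arm.search_frame(th,n)[:2]])
s=arm.get_state();print(s)
for n in("scene","top","wrist"):print(arm.camera_model(n))
E
```

```text
pics
scene lid [(array([ 0.446, -0.185,  0.026]), 0.87)]
scene lid_grip [(array([ 0.444, -0.187,  0.026]), 0.84)]
scene lid_end_a [(array([ 0.446, -0.187,  0.025]), 0.87)]
scene case [(array([0.465, 0.132, 0.094]), 0.91)]
scene case_rim [(array([0.485, 0.158, 0.125]), 0.94)]
scene setting_block [(array([ 0.59, -0.24,  0.03]), 0.63)]
scene tape_measure [(array([ 0.507, -0.009,  0.039]), 0.73)]
scene spare_ring [(array([0.423, 0.027, 0.023]), 0.93), (array([ 0.445, -0.187,  0.023]), 0.51)]
scene wood_offcut [(array([0.668, 0.156, 0.022]), 0.56)]
top lid [(array([ 0.456, -0.177,  0.023]), 0.91)]
top lid_grip [(array([ 0.451, -0.176,  0.022]), 0.88), (array([ 0.594, -0.22 ,  0.026]), 0.32)]
top lid_end_a [(array([ 0.454, -0.178,  0.023]), 0.6)]
top case [(array([0.484, 0.158, 0.089]), 0.65)]
top case_rim [(array([0.498, 0.164, 0.112]), 0.94)]
top setting_block [(array([ 0.599, -0.218,  0.029]), 0.83)]
top tape_measure [(array([0.515, 0.01 , 0.054]), 0.81)]
top spare_ring [(array([0.425, 0.027, 0.02 ]), 0.63), (array([ 0.453, -0.176,  0.022]), 0.47)]
top wood_offcut [(array([0.672, 0.162,
[... 1311 characters left out ...]
],
       [-9.89985121e-01, -6.99262837e-04, -1.41170011e-01,
         5.41286902e-01],
       [ 1.41150089e-01,  1.26110875e-02, -9.89907881e-01,
         8.93115280e-01],
       [ 0.00000000e+00,  0.00000000e+00,  0.00000000e+00,
         1.00000000e+00]])}
{'vertical_fov': 70.06090201469388, 'cx': 258.6930804192568, 'cy': 188.85646324745343, 'hand_eye': array([[-3.55115897e-04, -9.58963667e-01, -2.83528763e-01,
         7.06695526e-02],
       [ 9.99999621e-01, -5.65890905e-04,  6.61495694e-04,
         3.58479323e-04],
       [-7.94796684e-04, -2.83528420e-01,  9.58963505e-01,
        -1.30788283e-01],
       [ 0.00000000e+00,  0.00000000e+00,  0.00000000e+00,
         1.00000000e+00]])}
```

View pics/a.png

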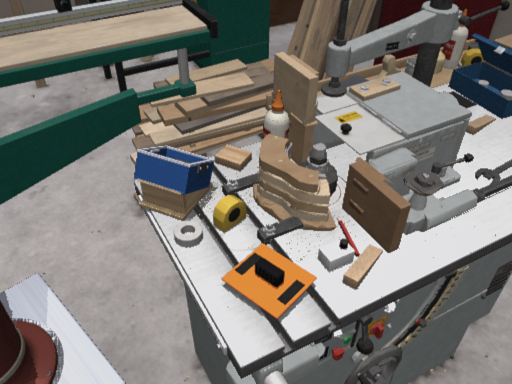

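View pics/b.png

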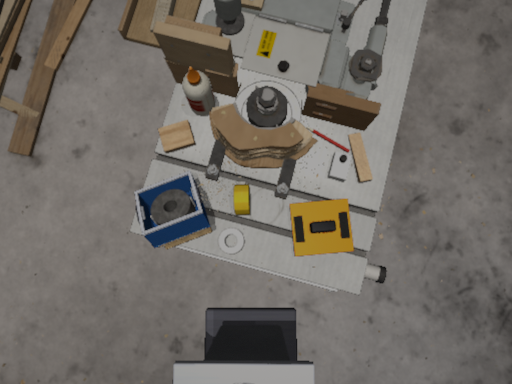

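The scene picture shows the lid at (268,278), with the case at (172,180). In the top picture the lid is at (322,227) and the case at (171,210). I'll crop the case from both cameras and measure the lid by colour.

```bash
python3 - <<'E'
import cv2,numpy as np
a=cv2.imread("pics/a.png")[135:230,120:225];b=cv2.imread("pics/b.png")
c=b[165:260,125:230]
cv2.imwrite("pics/c.png",cv2.resize(np.hstack([a[:, :100],c[:, :100]]),None,fx=4,fy=4,interpolation=cv2.INTER_CUBIC))
h=cv2.cvtColor(b,cv2.COLOR_BGR2HSV);m=cv2.inRange(h,(8,150,120),(25,255,255));m[:, :285]=0;m[:190]=0;m[265:]=0
p=cv2.findNonZero(m);r=cv2.minAreaRect(p);print(r,cv2.boxPoints(r))
E
```

```text
((321.2582092285156, 226.84019470214844), (52.7823371887207, 59.39144515991211), 84.80557250976562) [[289.2951  203.24593]
 [348.44263 197.86888]
 [353.2213  250.43446]
 [294.0738  255.81151]]
```

View pics/c.png

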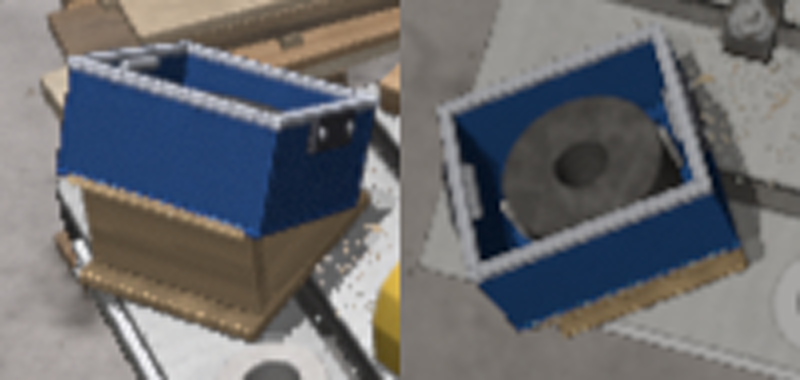

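The crop shows the case rim corners. In the scene view they're at about (70,60), (278,125), (375,97) and (185,44); in the top view, (443,108), (655,35), (708,185) and (480,270). The outside of the wall facing the robot is visible from above, so the high side (+x) is towards the robot. I'll fit both poses.

```bash
cat > h.py <<'E'
import numpy as np, cv2
from scipy.spatial.transform import Rotation as Ro
from scipy.optimize import least_squares
from rig import arm
def proj(m,P,T=None):
    f=192/np.tan(np.radians(m["vertical_fov"])/2)
    T=m["camera_from_world"] if T is None else T
    q=P@T[:3,:3].T+T[:3,3]
    return np.c_[f*q[:,0]/q[:,2]+m["cx"],f*q[:,1]/q[:,2]+m["cy"]]
def tool():
    s=arm.get_state();q=s["tool_rot"]
    return Ro.from_quat(np.r_[q[1:],q[0]]),np.array(s["eef_pos"]),s
def wristT():
    R,p,_=tool();T=np.eye(4);T[:3,:3]=R.as_matrix();T[:3,3]=p
    return np.linalg.inv(T@arm.camera_model("wrist")["hand_eye"])
def caseR(yaw,t=np.radians(28)): # yaw = horizontal direction of case x
    return Ro.from_euler("z",yaw)*Ro.from_euler("y",-t)
def delta(Rt,pt,R=None,p=None):
    """turn (fractions) and shift (fractions, tool axes after the turn / before the turn)"""
    if R is None: R,p,_=tool()
    rv=(R.inv()*Rt).as_rotvec()
    return rv/(np.pi/2), Rt.inv().apply(pt-p)/.25, R.inv().apply(pt-p)/.25
E
python3 - <<'E'
from h import *
S,T=arm.camera_model("scene"),arm.camera_model("top")
pt=np.array([[135.75,192],[188.75,173.75],[202,211.25],[145,232.5]])
ps=np.array([[166.25,146],[213.75,159.25],[189.5,166.25],[137.5,150]])
# TL,TR,BR,BL : x toward bottom(high); y = z cross x
C=np.array([[-58,-65,0],[-58,65,0],[58,65,0],[58,-65,0]])/1000
for free in(0,1):
  def res(v):
    P=caseR(v[2],np.radians(28)+free*v[4]).apply(C)+[v[0],v[1],v[3]]
    return np.r_[(proj(T,P)-pt).ravel(),(proj(S,P)-ps).ravel(),(v[3]-.106)/.001,v[4]*50]
  r=least_squares(res,[.49,.16,np.pi+.2,.106,0]);print(r.x,np.round(r.fun,1))
b=np.array([[289.2951,203.24593],[348.44263,197.86888],[353.2213,250.43446],[294.0738,255.81151]])
L=np.array([[61,68,5],[61,-68,5],[-61,-68,5],[-61,68,5]])/1000
res=lambda v:(proj(T,Ro.from_euler("z",v[2]).apply(L)+[v[0],v[1],.018])-b).ravel()
r=least_squares(res,[.45,-.18,0]);print(r.x,np.round(r.fun,1))
E
```

```text
[0.50424813 0.15933447 3.51663014 0.10588086 0.        ] [-1.   0.3  1.2 -2.7  0.5  0.6 -2.2  2.6  0.2  0.3  1.1  0.9  0.6 -0.6
  0.2  0.2 -0.1  0. ]
[0.50423924 0.15932435 3.51687584 0.10588086 0.00413853] [-1.   0.4  1.3 -2.6  0.5  0.6 -2.2  2.6  0.2  0.4  1.1  1.   0.6 -0.7
  0.2  0.1 -0.1  0.2]
[ 0.45623892 -0.1786872   0.08243395] [ 0.1 -0.5 -0.8  0.1  0.5  0.5  0.2 -0.1]
```

```bash
cat >> h.py <<'E'
def down(yaw): # tool pointing down, tool y along yaw
    y=np.array([np.cos(yaw),np.sin(yaw),0]);z=np.array([0,0,-1.]);return Ro.from_matrix(np.c_[np.cross(y,z),y,z])
def tilted(yaw): # tool z = -case z, tool y = -case x
    M=caseR(yaw).as_matrix();y=-M[:,0];z=-M[:,2];return Ro.from_matrix(np.c_[np.cross(y,z),y,z])
def rows(Rt,pt,n,g=0):
    R,p,_=tool();rv=(R.inv()*Rt).as_rotvec()
    for k in range(n):
        Ra=R*Ro.from_rotvec(rv*(k+.5)/n)
        print([np.round(rv/n/(np.pi/2),3).tolist(),np.round(Ra.inv().apply((pt-p)/n)/.25,3).tolist(),g])
E
python3 - <<'E'
from h import *
rows(down(3.517-np.pi),np.array([.50,.16,.27]),10)
E
```

```text
[[-0.0, -0.0, 0.06], [-0.184, -0.139, -0.011], 0]
[[-0.0, -0.0, 0.06], [-0.197, -0.122, -0.011], 0]
[[-0.0, -0.0, 0.06], [-0.207, -0.102, -0.011], 0]
[[-0.0, -0.0, 0.06], [-0.216, -0.082, -0.011], 0]
[[-0.0, -0.0, 0.06], [-0.223, -0.062, -0.011], 0]
[[-0.0, -0.0, 0.06], [-0.228, -0.041, -0.011], 0]
[[-0.0, -0.0, 0.06], [-0.23, -0.019, -0.011], 0]
[[-0.0, -0.0, 0.06], [-0.231, 0.003, -0.011], 0]
[[-0.0, -0.0, 0.06], [-0.23, 0.025, -0.011], 0]
[[-0.0, -0.0, 0.06], [-0.227, 0.046, -0.011], 0]
```

{"fn": "play_rows", "kwargs": {"commands": [[[0,0,0.06],[-0.184,-0.139,-0.011],0],[[0,0,0.06],[-0.197,-0.122,-0.011],0],[[0,0,0.06],[-0.207,-0.102,-0.011],0],[[0,0,0.06],[-0.216,-0.082,-0.011],0],[[0,0,0.06],[-0.223,-0.062,-0.011],0]]}}

```text
t: 1.62
eef_pos: [0.3433, 0.4016, 0.2565]
tool_rot: [0.0, 0.356, 0.935, 0.001]
force: [-0.0, 0.6, -0.1]
grip_width: 0.0856
finger_force: 0.0
```

{"fn": "play_rows", "kwargs": {"commands": [[[0,0,0.06],[-0.228,-0.041,-0.011],0],[[0,0,0.06],[-0.23,-0.019,-0.011],0],[[0,0,0.06],[-0.231,0.003,-0.011],0],[[0,0,0.06],[-0.23,0.025,-0.011],0],[[0,0,0.06],[-0.227,0.046,-0.011],0]]}}

```text
t: 2.25
eef_pos: [0.5229, 0.1753, 0.2703]
tool_rot: [0.0, 0.564, 0.826, 0.001]
force: [0.5, 0.5, -0.3]
grip_width: 0.0853
finger_force: 0.0
```

```bash
python3 - <<'E'
from h import *
R,p,s=tool();print(s["t"],p,s["force"],R.as_matrix().round(3))
np.save("Tc.npy",wristT());im=arm.snapshot("wrist");cv2.imwrite("pics/w1.png",im)
print(arm.search_frame("case_rim","wrist"))
P=caseR(3.517).apply(np.array([[-58,-65,0],[-58,65,0],[58,65,0],[58,-65,0]])/1000)+[.504,.159,.106]
q=proj(arm.camera_model("wrist"),P,np.load("Tc.npy"));print(q)
E
```

```text
2.25 [0.52286825 0.17525926 0.2702656 ] [ 0.51617592  0.54075271 -0.25175475] [[-0.364  0.931  0.001]
 [ 0.931  0.364  0.001]
 [ 0.     0.001 -1.   ]]
[{'location': [0.4947, 0.1648, 0.1148], 'score': 0.84}]
[[281.24619884 121.53667737]
 [279.16700659 226.17361508]
 [188.63988927 247.19104239]
 [178.41108475 124.50886664]]
```

View pics/w1.png

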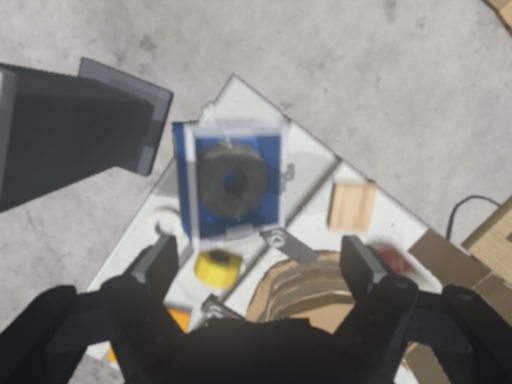

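The picture is blurred by motion; the rim spans about (190..285, 122..245). I'll take it again now that the arm is at rest.

```bash
python3 - <<'E'
from h import *
arm.snapshot("wrist")
for _ in range(3): arm.snapshot("top")
R,p,s=tool();print(s["t"],p,s["force"],np.abs(s["joint_velocities"]).max())
np.save("Tc.npy",wristT());im=arm.snapshot("wrist");cv2.imwrite("pics/w2.png",im)
P=caseR(3.517).apply(np.array([[-58,-65,0],[-58,65,0],[58,65,0],[58,-65,0]])/1000)+[.504,.159,.106]
print(proj(arm.camera_model("wrist"),P,np.load("Tc.npy")))
cv2.imwrite("pics/w2c.png",cv2.resize(im[90:270,150:320],None,fx=3.3,fy=3.3,interpolation=cv2.INTER_CUBIC))
rows(down(.0824),np.array([.456,-.1787,.20]),7)
E
```

```text
2.55 [0.52095305 0.17811108 0.26961737] [-0.71264563  0.43368962  0.10561265] 0.01571036297664497
[[282.37550031 124.88155914]
 [279.6535518  229.08355407]
 [189.22222866 250.02539223]
 [179.84438114 127.86795237]]
[[-0.0, -0.0, 0.027], [-0.178, -0.106, 0.04], 0]
[[-0.0, -0.0, 0.027], [-0.183, -0.099, 0.04], 0]
[[-0.0, -0.0, 0.027], [-0.187, -0.091, 0.04], 0]
[[-0.0, -0.0, 0.027], [-0.19, -0.083, 0.04], 0]
[[-0.0, -0.0, 0.027], [-0.194, -0.075, 0.04], 0]
[[-0.0, -0.0, 0.027], [-0.197, -0.066, 0.04], 0]
[[-0.0, -0.0, 0.027], [-0.199, -0.058, 0.04], 0]
```

View pics/w2c.png

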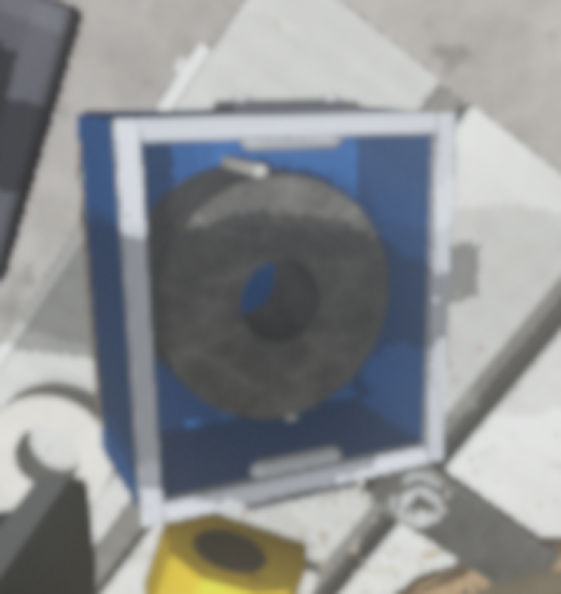

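The sharp crop shows the outer rim corners at (113,119), (452,113), (442,461) and (143,526). I'll fit the case from these and plan the move to the lid.

```bash
python3 - <<'E'
from h import *
W=arm.camera_model("wrist");Tc=np.load("Tc.npy")
q=np.array([[452,113],[442,461],[143,526],[113,119]])/3.3+[150,90]-.35
C=np.array([[-58,-65,0],[-58,65,0],[58,65,0],[58,-65,0]])/1000
def res(v):
    P=caseR(v[2]).apply(C)+[v[0],v[1],v[3]]
    return np.r_[(proj(W,P,Tc)-q).ravel(),(v[3]-.106)/.001]
r=least_squares(res,[.49,.16,np.pi+.3,.106]);print(r.x,np.round(r.fun,1))
E
```

```text
[0.50764348 0.16185711 3.51368182 0.10647372] [-0.1 -0.  -0.6 -0.9 -0.1 -0.   0.6  0.6  0.5]
```

{"fn": "play_rows", "kwargs": {"commands": [[[0,0,0.027],[-0.178,-0.106,0.04],0],[[0,0,0.027],[-0.183,-0.099,0.04],0],[[0,0,0.027],[-0.187,-0.091,0.04],0],[[0,0,0.027],[-0.19,-0.083,0.04],0],[[0,0,0.027],[-0.194,-0.075,0.04],0]]}}

```text
t: 3.22
eef_pos: [0.4796, -0.0792, 0.2197]
tool_rot: [0.0, 0.646, 0.763, 0.001]
force: [0.5, 0.1, -0.7]
grip_width: 0.0852
finger_force: 0.0
```

{"fn": "play_rows", "kwargs": {"commands": [[[0,0,0.027],[-0.197,-0.066,0.04],0],[[0,0,0.027],[-0.199,-0.058,0.04],0],[[0,0,0],[0,0,0],0],[[0,0,0],[0,0,0],0],[[0,0,0],[0,0,0],0]]}}

```text
t: 3.85
eef_pos: [0.464, -0.1797, 0.1999]
tool_rot: [-0.0, 0.677, 0.736, 0.001]
force: [-0.1, 0.2, -0.2]
grip_width: 0.0855
finger_force: 0.0
```

```bash
python3 - <<'E'
from h import *
R,p,s=tool();print(s["t"],p,s["force"],R.as_matrix()[:,1])
Tw=wristT();im=arm.snapshot("wrist");cv2.imwrite("pics/w3.png",im)
h=cv2.cvtColor(im,cv2.COLOR_BGR2HSV);m=cv2.inRange(h,(5,130,90),(25,255,255))
n,l,st,c=cv2.connectedComponentsWithStats(m);i=1+np.argmax(st[1:,4]);print(st[i])
hull=cv2.convexHull(cv2.findNonZero((l==i).astype(np.uint8)));ap=cv2.approxPolyDP(hull,8,True)[:,0];print(ap)
P=Ro.from_euler("z",.0824).apply(np.array([[61,68,5],[61,-68,5],[-61,-68,5],[-61,68,5]])/1000)+[.456,-.1787,.018]
print(proj(arm.camera_model("wrist"),P,Tw))
np.save("Tl.npy",Tw)
E
```

```text
3.85 [ 0.46396767 -0.17965039  0.19992243] [-0.12465228  0.17403882 -0.19178514] [9.96526416e-01 8.32753745e-02 5.60054128e-04]
[ 197  111  110  115 9598]
[[306 112]
 [301 223]
 [206 225]
 [197 113]]
[[306.34809375 110.6400388 ]
 [300.82917196 226.5230456 ]
 [200.83159212 226.53530797]
 [193.43149972 110.56901434]]
```

View pics/w3.png

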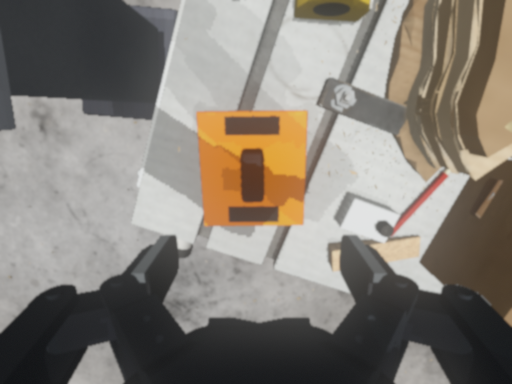

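The wrist picture shows the lid's plate corners at about (197,112), (306,111), (302,224) and (205,225), with the black handle at (252,175). I'll fit the lid and plan the descent to the grasp.

```bash
python3 - <<'E'
from h import *
W=arm.camera_model("wrist");T=np.load("Tl.npy")
im=cv2.imread("pics/w3.png");h=cv2.cvtColor(im,cv2.COLOR_BGR2HSV);m=cv2.inRange(h,(5,110,70),(28,255,255))
n,l,st,c=cv2.connectedComponentsWithStats(m);i=1+np.argmax(st[1:,4]);m=(l==i)
# edges by rows/cols -> line fits
ys=np.arange(125,212);L=[(np.where(m[y])[0].min()-.5,np.where(m[y])[0].max()+.5) for y in ys]
xs=np.arange(212,296);V=[(np.where(m[:,x])[0].min()-.5,np.where(m[:,x])[0].max()+.5) for x in xs]
med=lambda t,v:np.polyfit(t,v,1)
l0=med(ys,[a for a,_ in L]);l1=med(ys,[b for _,b in L]);v0=med(xs,[a for a,_ in V]);v1=med(xs,[b for _,b in V])
def X(l,v): x=(l[0]*v[1]+l[1])/(1-l[0]*v[0]);return [x,v[0]*x+v[1]]
q=np.array([X(l1,v0),X(l1,v1),X(l0,v1),X(l0,v0)]);print(q)
C=np.array([[61,68,5],[61,-68,5],[-61,-68,5],[-61,68,5]])/1000
res=lambda v:np.r_[(proj(W,Ro.from_euler("z",v[2]).apply(C)+[v[0],v[1],v[3]],T)-q).ravel(),(v[3]-.018)/.001]
r=least_squares(res,[.456,-.179,.08,.018]);print(r.x,np.round(r.fun,1))
v=r.x
# grasp point 8mm behind TCP at lid z+.021 -> tcp z = .018+.021-.008
rows(down(v[2]),np.array([v[0],v[1],.10]),3)
E
```

```text
[[306.89778027 110.09037964]
 [303.01796018 224.66409807]
 [204.28373676 225.33385538]
 [196.0519961  111.33609008]]
[ 0.45846317 -0.17801038  0.09398762  0.01699491] [ 0.9 -0.6  0.4  0.6 -0.6  1.  -0.8 -0.6 -1. ]
[[0.0, -0.0, -0.002], [0.003, -0.007, 0.133], 0]
[[0.0, -0.0, -0.002], [0.003, -0.007, 0.133], 0]
[[0.0, -0.0, -0.002], [0.003, -0.007, 0.133], 0]
```

{"fn": "play_rows", "kwargs": {"commands": [[[0,0,-0.002],[0.003,-0.007,0.133],0],[[0,0,-0.002],[0.003,-0.007,0.133],0],[[0,0,-0.002],[0.003,-0.007,0.133],0],[[0,0,0],[0,0,0],0],[[0,0,0],[0,0,0],0]]}}

```text
t: 4.53
eef_pos: [0.4588, -0.1801, 0.1011]
tool_rot: [0.001, 0.675, 0.738, 0.0]
force: [0.8, -0.9, 1.3]
grip_width: 0.0853
finger_force: 0.0
```

{"fn": "play_rows", "kwargs": {"commands": [[[0,0,0],[0,0,0.08],0],[[0,0,0],[0,0,0.08],0],[[0,0,0],[0,0,0.05],0],[[0,0,0],[0,0,0.04],0],[[0,0,0],[0,0,0],0]]}}

```text
t: 5.15
eef_pos: [0.4577, -0.1803, 0.0375]
tool_rot: [-0.0, 0.675, 0.738, -0.0]
force: [-0.0, 0.6, 0.0]
grip_width: 0.0856
finger_force: 0.0
```

{"fn": "play_rows", "kwargs": {"commands": [[[0,0,0],[0,0,0],1],[[0,0,0],[0,0,0],1],[[0,0,0],[0,0,0],1],[[0,0,0],[0,0,0],1],[[0,0,0],[0,0,0],1]], "squeeze": 60}}

```text
t: 5.78
eef_pos: [0.4581, -0.1805, 0.038]
tool_rot: [0.0, 0.675, 0.738, 0.0]
force: [-0.7, 0.2, 3.7]
grip_width: 0.023
finger_force: 59.8
```

{"fn": "play_rows", "kwargs": {"commands": [[[0,0,0],[0,0,-0.05],1],[[0,0,0],[0,0,-0.15],1],[[0,0,0],[0,0,-0.2],1],[[0,0,0],[0,0,-0.2],1],[[0,0,0],[0,0,-0.15],1]]}}

```text
t: 6.4
eef_pos: [0.4573, -0.1802, 0.2274]
tool_rot: [0.0, 0.675, 0.737, 0.0]
force: [0.9, 0.0, -1.7]
grip_width: 0.023
finger_force: 59.2
```

```bash
python3 - <<'E'
from h import *
for _ in range(4): arm.snapshot("top")
R,p,s=tool();print(s["t"],p,s["force"],s["grip_width"])
im=arm.snapshot("wrist");cv2.imwrite("pics/w4.png",im)
W=arm.camera_model("wrist");T=np.linalg.inv(W["hand_eye"])
P=np.array([[68,61,15],[-68,61,15],[-68,-61,15],[68,-61,15],[62,30,15],[42,30,15],[42,-30,15],[62,-30,15]])/1000+[.0025,0,0]
print(proj(W,P,T).round(1))
C=np.array([.5076,.1619,.106]);cr=caseR(3.514);Rt=tilted(3.514)
pt=C+cr.apply([0,0,.10])-Rt.apply([.0025,0,0]);print(pt,Rt.as_matrix().round(3))
rows(Rt,pt,10,1)
E
```

```text
6.6 [ 0.45712316 -0.17980535  0.22518715] [-1.17246908  0.41279931 -1.66391042] 0.022959188211020224
[[375.  110.9]
 [350.1 327.6]
 [163.  327.9]
 [136.7 111. ]
 [313.8 123. ]
 [311.7 161.1]
 [200.4 161.1]
 [198.1 123. ]]
[0.55223877 0.1766535  0.19429476] [[-0.364  0.822 -0.437]
 [ 0.931  0.321 -0.171]
 [ 0.    -0.469 -0.883]]
[[0.031, -0.005, -0.018], [0.138, 0.053, 0.01], 1]
[[0.031, -0.005, -0.018], [0.136, 0.057, 0.007], 1]
[[0.031, -0.005, -0.018], [0.135, 0.061, 0.003], 1]
[[0.031, -0.005, -0.018], [0.133, 0.065, -0.001], 1]
[[0.031, -0.005, -0.018], [0.131, 0.068, -0.005], 1]
[[0.031, -0.005, -0.018], [0.129, 0.072, -0.01], 1]
[[0.031, -0.005, -0.018], [0.127, 0.075, -0.014], 1]
[[0.031, -0.005, -0.018], [0.125, 0.077, -0.019], 1]
[[0.031, -0.005, -0.018], [0.122, 0.08, -0.023], 1]
[[0.031, -0.005, -0.018], [0.12, 0.082, -0.028], 1]
```

View pics/w4.png

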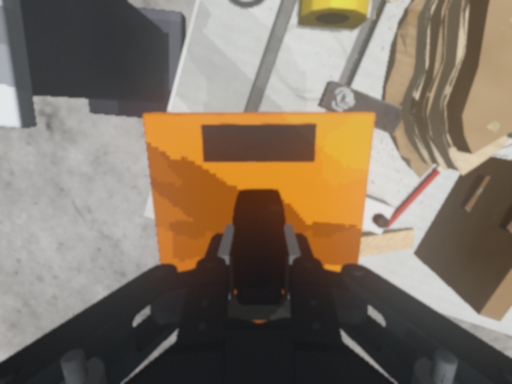

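The lid hangs square in the grip: plate corners (144,113) and (376,112), press pad at 202..316 by 124..161. It sits about 2 mm to tool +y of the calibration's prediction, so I'll use that as a correction to the case measurement. Next I'll carry it to a hover above the mouth.

{"fn": "play_rows", "kwargs": {"commands": [[[0.031,-0.005,-0.018],[0.138,0.053,-0.02],1],[[0.031,-0.005,-0.018],[0.136,0.057,-0.025],1],[[0.031,-0.005,-0.018],[0.135,0.061,-0.03],1],[[0.031,-0.005,-0.018],[0.133,0.065,-0.03],1],[[0.031,-0.005,-0.018],[0.131,0.068,-0.03],1]]}}

```text
t: 7.28
eef_pos: [0.5107, -0.0005, 0.2469]
tool_rot: [-0.069, 0.616, 0.778, -0.105]
force: [0.0, 0.1, -2.9]
grip_width: 0.0232
finger_force: 59.4
```

{"fn": "play_rows", "kwargs": {"commands": [[[0.031,-0.005,-0.018],[0.129,0.072,-0.02],1],[[0.031,-0.005,-0.018],[0.127,0.075,-0.014],1],[[0.031,-0.005,-0.018],[0.125,0.077,-0.019],1],[[0.031,-0.005,-0.018],[0.122,0.08,-0.023],1],[[0.031,-0.005,-0.018],[0.12,0.082,-0.028],1]]}}

```text
t: 7.9
eef_pos: [0.5617, 0.1769, 0.2347]
tool_rot: [-0.135, 0.545, 0.802, -0.205]
force: [0.9, 0.1, -1.9]
grip_width: 0.0228
finger_force: 59.5
```

```bash
python3 - <<'E'
from h import *
for _ in range(4): arm.snapshot("top")
R,p,s=tool();print(s["t"],p,s["force"],s["joint_positions"].round(2))
C=np.array([.506,.161,.106]);cr=caseR(3.515);Rt=tilted(3.515)
pt=C+cr.apply([0,0,.06])-Rt.apply([.0025,0,0]);print(pt)
rows(Rt,pt,3,1)
E
```

```text
8.1 [0.56137684 0.17637999 0.23432699] [-0.58820974 -1.42358245 -2.75115643] [-0.51  0.8   0.33  1.21 -0.15  1.65  0.19]
[0.53313919 0.16894779 0.15897686]
[[-0.002, 0.002, 0.001], [0.005, 0.014, 0.107], 1]
[[-0.002, 0.002, 0.001], [0.005, 0.013, 0.107], 1]
[[-0.002, 0.002, 0.001], [0.005, 0.013, 0.107], 1]
```

{"fn": "play_rows", "kwargs": {"commands": [[[-0.002,0.002,0.001],[0.005,0.014,0.107],1],[[-0.002,0.002,0.001],[0.005,0.013,0.107],1],[[-0.002,0.002,0.001],[0.005,0.013,0.107],1],[[0,0,0],[0,0,0],1],[[0,0,0],[0,0,0],1]]}}

```text
t: 8.72
eef_pos: [0.5349, 0.1675, 0.1626]
tool_rot: [-0.134, 0.549, 0.801, -0.197]
force: [0.5, 0.9, -2.0]
grip_width: 0.0229
finger_force: 59.5
```

```bash
python3 - <<'E'
from h import *
R,p,s=tool();print(s["t"],p,s["force"])
a=arm.snapshot("scene");b=arm.snapshot("top");w=arm.snapshot("wrist")
cr=caseR(3.515);C=np.array([.506,.161,.106])
L=p+R.apply([.0025,0,.020]);print("lid in case",cr.inv().apply(L-C))
k=np.array([[-61,-68,5],[-61,68,5],[61,68,5],[61,-68,5]])/1000
RM=R.as_matrix();RL=np.c_[-RM[:,1],-RM[:,0],-RM[:,2]]
for n in("scene","top"): print(n,proj(arm.camera_model(n),k@RL.T+L).round(1).tolist())
f=lambda i,x,y:cv2.resize(i[y:y+110,x:x+100],None,fx=4,fy=4,interpolation=cv2.INTER_CUBIC)
cv2.imwrite("pics/d.png",np.hstack([f(a,125,90),f(b,120,140)]));cv2.imwrite("pics/w5.png",w)
E
```

```text
8.725 [0.53491781 0.16753233 0.16259703] [ 0.45946415  0.92028245 -2.03843748]
lid in case [0.00052003 0.0019618  0.04373285]
scene [[170.2, 125.1], [221.4, 138.9], [195.2, 142.9], [139.7, 127.3]]
top [[123.6, 177.7], [184.2, 154.9], [197.3, 199.1], [131.4, 224.2]]
```

View pics/d.png

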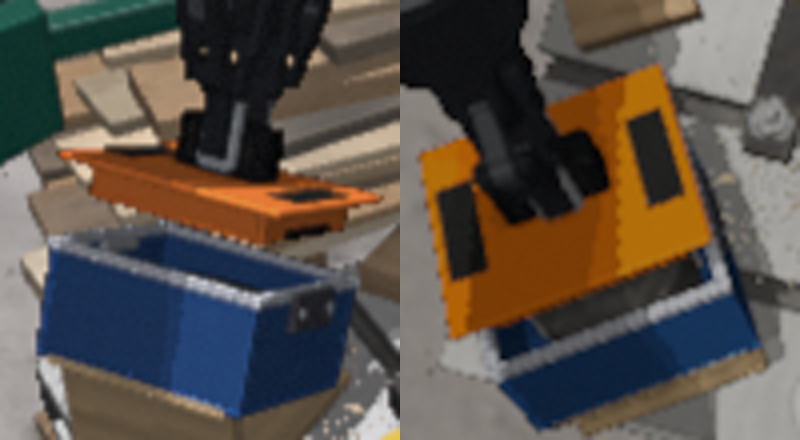

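The scene crop shows the lid hovering over the mouth, parallel to the rim. In the top crop the lid corners are at (22,155), (258,65), (312,243) and (52,338). Against the prediction, the top camera carries a bias of about 1.4 mm, and correcting its case fit for that gives (0.5058, 0.1609), which agrees with the wrist estimate. I'll fix the last 2 mm and lower the lid.

```bash
cat >> h.py <<'E'
CY=3.515;CR=caseR(CY);C0=np.array([.5058,.1609,.106]);RT=tilted(CY)
def lidgoal(z): return C0+CR.apply([0,0,z+.020])-RT.apply([.0025,0,0])
def where():
    R,p,s=tool();L=p+R.apply([.0025,0,.020])
    print("t",round(s["t"],2),"lid in case mm",(1e3*CR.inv().apply(L-C0)).round(2),"rot err deg",np.degrees((RT.inv()*R).as_rotvec()).round(2),"F case axes",CR.inv().apply(s["force"]).round(1))
E
python3 - <<'E'
from h import *
where();rows(RT,lidgoal(.022),3,1)
E
```

```text
t 8.88 lid in case mm [-2.000e-02  1.340e+00  4.421e+01] rot err deg [-0.53  0.01  0.24] F case axes [-1.7 -0.3 -1.6]
[[0.002, -0.0, -0.001], [0.002, -0.0, 0.03], 1]
[[0.002, -0.0, -0.001], [0.002, 0.0, 0.03], 1]
[[0.002, -0.0, -0.001], [0.002, 0.0, 0.03], 1]
```

{"fn": "play_rows", "kwargs": {"commands": [[[0.002,0,-0.001],[0.002,0,0.03],1],[[0.002,0,-0.001],[0.002,0,0.03],1],[[0.002,0,-0.001],[0.002,0,0.028],1],[[0,0,0],[0,0,0],1],[[0,0,0],[0,0,0],1]]}}

```text
t: 9.5
eef_pos: [0.5242, 0.166, 0.1423]
tool_rot: [-0.137, 0.546, 0.802, -0.201]
force: [0.2, -0.9, -2.0]
grip_width: 0.0229
finger_force: 59.5
```

```bash
python3 - <<'E'
from h import *
where();rows(RT,lidgoal(.013),3,1)
E
```

```text
t 9.5 lid in case mm [ 0.36 -0.59 20.97] rot err deg [ 0.15  0.02 -0.06] F case axes [-0.8  0.9 -1.8]
[[-0.001, -0.0, 0.0], [-0.001, 0.0, 0.011], 1]
[[-0.001, -0.0, 0.0], [-0.001, 0.0, 0.011], 1]
[[-0.001, -0.0, 0.0], [-0.001, 0.0, 0.011], 1]
```

{"fn": "play_rows", "kwargs": {"commands": [[[0,0,0],[-0.002,0,0.007],1],[[0,0,0],[0,0,0.007],1],[[0,0,0],[0,0,0.007],1],[[0,0,0],[0,0,0],1],[[0,0,0],[0,0,0],1]]}}

```text
t: 10.12
eef_pos: [0.5219, 0.1647, 0.1377]
tool_rot: [-0.137, 0.546, 0.802, -0.201]
force: [0.1, -0.3, -2.7]
grip_width: 0.0229
finger_force: 59.5
```

```bash
python3 - <<'E'
from h import *
where()
E
```

```text
t 10.12 lid in case mm [ 0.45 -0.16 15.68] rot err deg [ 0.16  0.03 -0.06] F case axes [-1.3  0.3 -2.4]
```

{"fn": "play_rows", "kwargs": {"commands": [[[0,0,0],[0,0.001,0.005],1],[[0,0,0],[0,0,0.005],1],[[0,0,0],[0,0,0.004],1],[[0,0,0],[0,0,0.003],1],[[0,0,0],[0,0,0],1]]}}

```text
t: 10.75
eef_pos: [0.5207, 0.1644, 0.1348]
tool_rot: [-0.137, 0.546, 0.802, -0.2]
force: [1.4, 1.5, 6.1]
grip_width: 0.023
finger_force: 60.6
```

```bash
python3 - <<'E'
from h import *
where()
E
```

```text
t 10.75 lid in case mm [ 0.18 -0.37 12.51] rot err deg [ 0.08  0.04 -0.08] F case axes [ 1.2 -0.9  6.2]
```

The lid rests on the rollers (z = 12.5 mm, light contact). I'll release it and back off.

{"fn": "play_rows", "kwargs": {"commands": [[[0,0,0],[0,0,0],0],[[0,0,0],[0,0,0],0],[[0,0,0],[0,0,0],0],[[0,0,0],[0,0,0],0],[[0,0,0],[0,0,0],0]]}}

```text
t: 11.38
eef_pos: [0.5202, 0.164, 0.1337]
tool_rot: [-0.137, 0.546, 0.801, -0.201]
force: [-0.6, -0.3, -0.1]
grip_width: 0.0858
finger_force: 0.0
```

{"fn": "play_rows", "kwargs": {"commands": [[[0,0,0],[0,0,-0.05],0],[[0,0,0],[0,0,-0.1],0],[[0,0,0],[0,0,-0.1],0],[[0,0,0],[0,0,0],1],[[0,0,0],[0,0,0],1]]}}

```text
t: 12.0
eef_pos: [0.5471, 0.1746, 0.1885]
tool_rot: [-0.138, 0.546, 0.801, -0.201]
force: [0.8, -0.5, 0.0]
grip_width: 0.0514
finger_force: 0.0
```

```bash
python3 - <<'E'
from h import *
where();W=arm.camera_model("wrist");R,p,s=tool();T=wristT()
w=arm.snapshot("wrist");b=arm.snapshot("top");a=arm.snapshot("scene")
f=lambda i,x,y:cv2.resize(i[y:y+100,x:x+100],None,fx=3,fy=3,interpolation=cv2.INTER_CUBIC)
cv2.imwrite("pics/e.png",np.hstack([w[:300],f(a,125,110)]))
for z in(.012,0): print(proj(W,CR.apply(np.array([[-61,-68,5],[-61,68,5],[61,68,5],[61,-68,5],[0,52,5],[0,-52,5]])/1000+[0,0,z])+C0,T).round(1).tolist())
E
```

```text
t 12.0 lid in case mm [ 0.39 -0.21 73.24] rot err deg [ 0.23  0.04 -0.06] F case axes [-0.5  0.8  0.3]
[[341.1, 110.0], [327.7, 273.0], [187.3, 272.7], [173.7, 109.9], [257.4, 256.5], [257.3, 132.3]]
[[336.6, 109.9], [324.5, 265.4], [190.6, 265.1], [178.4, 109.8], [257.5, 249.5], [257.5, 131.0]]
```

View pics/e.png

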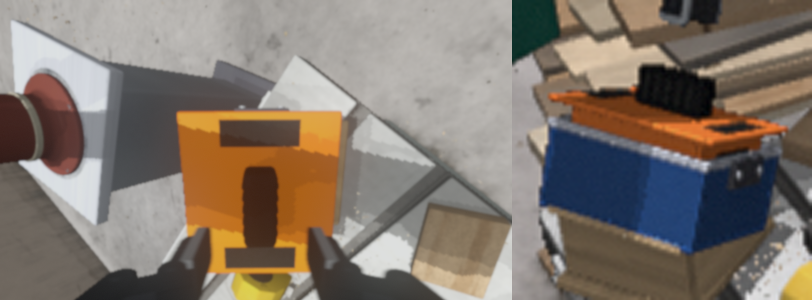

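The lid sits square on the rollers: wrist corners (178,112), (342,111) and (194,272), and a uniform gap in the scene view. I'll move the closed fingers over the -y end pad.

{"fn": "play_rows", "kwargs": {"commands": [[[0,0,0],[0.108,0,0],1],[[0,0,0],[0.108,0,0],1],[[0,0,0],[0,0,0.07],1],[[0,0,0],[0,0,0.07],1],[[0,0,0],[0,0,0.07],1]]}}

```text
t: 12.78
eef_pos: [0.5034, 0.219, 0.1421]
tool_rot: [-0.138, 0.545, 0.803, -0.201]
force: [0.0, -0.2, -0.1]
grip_width: -0.0001
finger_force: 0.0
```

```bash
cat >> h.py <<'E'
def tip():
    R,p,s=tool();L=p+R.apply([0,0,.011])
    print("t",round(s["t"],2),"tip in case mm",(1e3*CR.inv().apply(L-C0)).round(2),"rot",np.degrees((RT.inv()*R).as_rotvec()).round(2),"F case",CR.inv().apply(s["force"]).round(1),"w",round(s["grip_width"],4),arm.tip_extent)
E
python3 - <<'E'
from h import *
tip()
E
```

```text
t 12.78 tip in case mm [  0.24 -55.01  29.75] rot [ 0.16  0.03 -0.29] F case [-0.   0.2 -0.1] w -0.0001 0.011
```

{"fn": "play_rows", "kwargs": {"commands": [[[0,0,0],[-0.012,0,0.02],1],[[0,0,0],[0,0,0.015],1],[[0,0,0],[0,0,0.006],1],[[0,0,0],[0,0,0.004],1],[[0,0,0],[0,0,0],1]]}}

```text
t: 13.4
eef_pos: [0.5012, 0.2114, 0.1329]
tool_rot: [-0.137, 0.546, 0.802, -0.201]
force: [-0.1, -0.7, -0.3]
grip_width: 0.0
finger_force: 0.0
```

{"fn": "play_rows", "kwargs": {"commands": [[[0,0,0],[0,0,0.004],1],[[0,0,0],[0,0,0.004],1],[[0,0,0],[0,0,0],1],[[0,0,0],[0,0,0],1],[[0,0,0],[0,0,0],1]]}}

```text
t: 14.02
eef_pos: [0.5001, 0.211, 0.131]
tool_rot: [-0.138, 0.546, 0.802, -0.201]
force: [0.3, -0.4, -0.1]
grip_width: 0.0002
finger_force: 0.0
```

```bash
python3 - <<'E'
from h import *
tip()
E
```

```text
t 14.03 tip in case mm [  0.3  -48.78  17.13] rot [ 0.17  0.04 -0.07] F case [-0.2  0.5 -0. ] w 0.0002 0.011
```

{"fn": "play_rows", "kwargs": {"commands": [[[0,0,0],[0.012,0,0],1],[[0,0,0],[0,0,0.004],1],[[0,0,0],[0,0,0.004],1],[[0,0,0],[0,0,0],1],[[0,0,0],[0,0,0],1]]}}

```text
t: 14.65
eef_pos: [0.4984, 0.2142, 0.1298]
tool_rot: [-0.138, 0.546, 0.802, -0.2]
force: [0.9, 2.0, 4.7]
grip_width: -0.0001
finger_force: 2.7
```

{"fn": "play_rows", "kwargs": {"commands": [[[0,0,0],[0,0,0.004],1],[[0,0,0],[0,0,0],1],[[0,0,0],[0,0,0.004],1],[[0,0,0],[0,0,0],1],[[0,0,0],[0,0,0],1]]}}

```text
t: 15.28
eef_pos: [0.4971, 0.2119, 0.1269]
tool_rot: [-0.137, 0.547, 0.801, -0.202]
force: [-0.7, 0.8, 0.3]
grip_width: 0.0001
finger_force: 0.0
```

```bash
python3 - <<'E'
from h import *
tip()
E
```

```text
t 15.28 tip in case mm [  0.56 -50.61  12.41] rot [ 0.25 -0.04  0.01] F case [ 0.5 -1.   0.1] w 0.0001 0.011
```

It looks like that end has clicked down, since the force dropped to zero. I'll follow it down to confirm the contact height.

{"fn": "play_rows", "kwargs": {"commands": [[[0,0,0],[0,0,0.006],1],[[0,0,0],[0,0,0.006],1],[[0,0,0],[0,0,0.006],1],[[0,0,0],[0,0,0.004],1],[[0,0,0],[0,0,0],1]]}}

```text
t: 15.9
eef_pos: [0.495, 0.2121, 0.1228]
tool_rot: [-0.137, 0.546, 0.802, -0.201]
force: [0.5, -0.4, 1.4]
grip_width: 0.0
finger_force: 0.4
```

{"fn": "play_rows", "kwargs": {"commands": [[[0,0,0],[0,0,0.004],1],[[0,0,0],[0,0,0],1],[[0,0,0],[0,0,0.003],1],[[0,0,0],[0,0,0],1],[[0,0,0],[0,0,0],1]]}}

```text
t: 16.52
eef_pos: [0.4947, 0.212, 0.1223]
tool_rot: [-0.137, 0.546, 0.802, -0.2]
force: [1.1, 0.7, 6.5]
grip_width: -0.0001
finger_force: 3.5
```

```bash
python3 - <<'E'
from h import *
tip()
E
```

```text
t 16.52 tip in case mm [  0.26 -51.65   7.28] rot [ 0.07  0.03 -0.07] F case [ 2.  -0.2  6.3] w -0.0001 0.011
```

{"fn": "play_rows", "kwargs": {"commands": [[[0,0,0],[0,0,0.004],1],[[0,0,0],[0,0,0],1],[[0,0,0],[0,0,0.004],1],[[0,0,0],[0,0,0],1],[[0,0,0],[0,0,0],1]]}}

```text
t: 17.15
eef_pos: [0.4946, 0.212, 0.1218]
tool_rot: [-0.137, 0.546, 0.802, -0.199]
force: [1.4, 1.3, 12.7]
grip_width: -0.0002
finger_force: 6.1
```

```bash
python3 - <<'E'
from h import *
tip()
E
```

```text
t 17.15 tip in case mm [  0.2  -51.67   6.82] rot [-0.03  0.04 -0.08] F case [ 4.4 -0.6 12. ] w -0.0002 0.011
```

The stiffness here is about 12 N/mm, which matches the seal, so this end is home. Next is the other end.

{"fn": "play_rows", "kwargs": {"commands": [[[0,0,0],[0,0,-0.04],1],[[0,0,0],[0,0,-0.1],1],[[0,0,0],[0,0,-0.1],1],[[0,0,0],[-0.14,0,0],1],[[0,0,0],[-0.14,0,0],1]]}}

```text
t: 17.77
eef_pos: [0.5454, 0.1563, 0.1718]
tool_rot: [-0.137, 0.546, 0.802, -0.201]
force: [-0.3, -0.6, -0.1]
grip_width: -0.0003
finger_force: 0.0
```

{"fn": "play_rows", "kwargs": {"commands": [[[0,0,0],[-0.136,0,0],1],[[0,0,0],[0,0,0],1],[[0,0,0],[0,0,0.05],1],[[0,0,0],[0,0,0.05],1],[[0,0,0],[0,0,0],1]]}}

```text
t: 18.4
eef_pos: [0.5448, 0.1217, 0.1487]
tool_rot: [-0.139, 0.545, 0.802, -0.202]
force: [0.8, 0.3, -1.0]
grip_width: 0.0002
finger_force: 0.0
```

```bash
python3 - <<'E'
from h import *
tip()
E
```

```text
t 18.4 tip in case mm [ 0.68 50.74 37.07] rot [ 0.38  0.06 -0.18] F case [-1.2 -0.  -0.4] w 0.0002 0.011
```

{"fn": "play_rows", "kwargs": {"commands": [[[0,0,0],[-0.005,0,0.02],1],[[0,0,0],[0,0,0.02],1],[[0,0,0],[0,0,0.012],1],[[0,0,0],[0,0,0.006],1],[[0,0,0],[0,0,0],1]]}}

```text
t: 19.02
eef_pos: [0.5407, 0.117, 0.1373]
tool_rot: [-0.137, 0.546, 0.802, -0.201]
force: [-0.0, -0.3, -1.2]
grip_width: 0.0001
finger_force: 0.0
```

{"fn": "play_rows", "kwargs": {"commands": [[[0,0,0],[0,0,0.004],1],[[0,0,0],[0,0,0.004],1],[[0,0,0],[0,0,0],1],[[0,0,0],[0,0,0.004],1],[[0,0,0],[0,0,0],1]]}}

```text
t: 19.65
eef_pos: [0.5393, 0.1165, 0.1346]
tool_rot: [-0.137, 0.546, 0.801, -0.201]
force: [0.6, -0.9, 0.1]
grip_width: 0.0002
finger_force: 0.0
```

```bash
python3 - <<'E'
from h import *
tip()
E
```

```text
t 19.65 tip in case mm [ 0.2  53.58 21.29] rot [ 0.17  0.03 -0.06] F case [-0.1  1.1  0.2] w 0.0002 0.011
```

{"fn": "play_rows", "kwargs": {"commands": [[[0,0,0],[0.004,0,0.004],1],[[0,0,0],[0,0,0.004],1],[[0,0,0],[0,0,0.004],1],[[0,0,0],[0,0,0],1],[[0,0,0],[0,0,0],1]]}}

```text
t: 20.27
eef_pos: [0.5377, 0.1169, 0.132]
tool_rot: [-0.137, 0.546, 0.801, -0.201]
force: [-1.3, 0.2, 0.6]
grip_width: 0.0001
finger_force: 0.0
```

{"fn": "play_rows", "kwargs": {"commands": [[[0,0,0],[0,0,0.004],1],[[0,0,0],[0,0,0],1],[[0,0,0],[0,0,0.004],1],[[0,0,0],[0,0,0],1],[[0,0,0],[0,0,0],1]]}}

```text
t: 20.9
eef_pos: [0.5373, 0.117, 0.1312]
tool_rot: [-0.137, 0.546, 0.802, -0.2]
force: [1.5, 1.0, 5.9]
grip_width: 0.0
finger_force: 2.9
```

{"fn": "play_rows", "kwargs": {"commands": [[[0,0,0],[0,0,0.004],1],[[0,0,0],[0,0,0],1],[[0,0,0],[0,0,0.004],1],[[0,0,0],[0,0,0],1],[[0,0,0],[0,0,0],1]]}}

```text
t: 21.52
eef_pos: [0.5366, 0.1167, 0.1297]
tool_rot: [-0.137, 0.546, 0.802, -0.2]
force: [0.9, 2.1, 8.1]
grip_width: 0.0002
finger_force: 3.4
```

```bash
python3 - <<'E'
from h import *
tip()
E
```

```text
t 21.52 tip in case mm [ 0.07 52.35 15.83] rot [ 0.05  0.03 -0.09] F case [ 2.4 -1.6  7.9] w 0.0002 0.011
```

{"fn": "play_rows", "kwargs": {"commands": [[[0,0,0],[0,0,0.004],1],[[0,0,0],[0,0,0],1],[[0,0,0],[0,0,0.004],1],[[0,0,0],[0,0,0],1],[[0,0,0],[0,0,0],1]]}}

```text
t: 22.15
eef_pos: [0.5348, 0.1155, 0.1262]
tool_rot: [-0.138, 0.546, 0.801, -0.201]
force: [0.1, 0.3, 0.2]
grip_width: -0.0
finger_force: 0.0
```

{"fn": "play_rows", "kwargs": {"commands": [[[0,0,0],[0,0,0.004],1],[[0,0,0],[0,0,0.004],1],[[0,0,0],[0,0,0],1],[[0,0,0],[0,0,0],1],[[0,0,0],[0,0,0],1]]}}

```text
t: 22.78
eef_pos: [0.5342, 0.1156, 0.125]
tool_rot: [-0.137, 0.546, 0.802, -0.201]
force: [0.1, -0.6, -0.2]
grip_width: 0.0002
finger_force: 0.0
```

```bash
python3 - <<'E'
from h import *
tip()
E
```

```text
t 22.77 tip in case mm [ 0.18 52.59 10.43] rot [ 0.16  0.02 -0.06] F case [-0.   0.6 -0.2] w 0.0002 0.011
```

The second end has clicked. I'll follow it down to the seal.

{"fn": "play_rows", "kwargs": {"commands": [[[0,0,0],[0,0,0.004],1],[[0,0,0],[0,0,0.004],1],[[0,0,0],[0,0,0.004],1],[[0,0,0],[0,0,0],1],[[0,0,0],[0,0,0],1]]}}

```text
t: 23.4
eef_pos: [0.5329, 0.115, 0.1223]
tool_rot: [-0.137, 0.546, 0.802, -0.201]
force: [0.2, 0.7, -0.7]
grip_width: 0.0
finger_force: 0.0
```

{"fn": "play_rows", "kwargs": {"commands": [[[0,0,0],[0,0,0.004],1],[[0,0,0],[0,0,0],1],[[0,0,0],[0,0,0.003],1],[[0,0,0],[0,0,0],1],[[0,0,0],[0,0,0],1]]}}

```text
t: 24.02
eef_pos: [0.5321, 0.1147, 0.1207]
tool_rot: [-0.137, 0.546, 0.802, -0.201]
force: [0.2, 0.0, -0.1]
grip_width: -0.0002
finger_force: 0.0
```

```bash
python3 - <<'E'
from h import *
tip()
E
```

```text
t 24.02 tip in case mm [ 0.23 52.59  5.59] rot [ 0.17  0.03 -0.06] F case [-0.2  0.   0. ] w -0.0002 0.011
```

{"fn": "play_rows", "kwargs": {"commands": [[[0,0,0],[0,0,0.004],1],[[0,0,0],[0,0,0],1],[[0,0,0],[0,0,0.003],1],[[0,0,0],[0,0,0],1],[[0,0,0],[0,0,0],1]]}}

```text
t: 24.65
eef_pos: [0.5319, 0.1146, 0.1202]
tool_rot: [-0.137, 0.546, 0.802, -0.2]
force: [0.0, 0.8, 6.0]
grip_width: 0.0
finger_force: 3.0
```

{"fn": "play_rows", "kwargs": {"commands": [[[0,0,0],[0,0,0.003],1],[[0,0,0],[0,0,0],1],[[0,0,0],[0,0,0.003],1],[[0,0,0],[0,0,0],1],[[0,0,0],[0,0,0],1]]}}

```text
t: 25.28
eef_pos: [0.5317, 0.1146, 0.1199]
tool_rot: [-0.137, 0.546, 0.802, -0.2]
force: [1.7, 1.9, 9.9]
grip_width: -0.0
finger_force: 5.0
```

```bash
python3 - <<'E'
from h import *
tip()
E
```

```text
t 25.27 tip in case mm [ 0.13 52.59  4.65] rot [ 0.01  0.02 -0.07] F case [ 2.7 -1.2  9.8] w -0.0 0.011
```

{"fn": "play_rows", "kwargs": {"commands": [[[0,0,0],[0,0,-0.04],1],[[0,0,0],[0,0,-0.1],1],[[0,0,0],[0,0,-0.1],1],[[0,0,0],[0.14,0,0],1],[[0,0,0],[0.14,0,0],1]]}}

```text
t: 25.9
eef_pos: [0.5314, 0.19, 0.1707]
tool_rot: [-0.137, 0.547, 0.801, -0.201]
force: [-0.0, 0.1, -0.0]
grip_width: -0.0002
finger_force: 0.0
```

{"fn": "play_rows", "kwargs": {"commands": [[[0,0,0],[0.14,0,0],1],[[0,0,0],[0,0,0],1],[[0,0,0],[0,0,0.08],1],[[0,0,0],[0,0,0.08],1],[[0,0,0],[0,0,0.05],1]]}}

```text
t: 26.52
eef_pos: [0.4953, 0.2117, 0.1237]
tool_rot: [-0.138, 0.547, 0.801, -0.202]
force: [-0.2, -0.0, 0.6]
grip_width: 0.0001
finger_force: 0.0
```

```bash
python3 - <<'E'
from h import *
arm.snapshot("top");arm.snapshot("top");tip()
E
```

```text
t 26.62 tip in case mm [  0.94 -51.63   8.47] rot [0.35 0.02 0.01] F case [ 0.  -0.2 -0.2] w -0.0002 0.011
```

{"fn": "play_rows", "kwargs": {"commands": [[[0,0,0],[0,0,0.004],1],[[0,0,0],[0,0,0],1],[[0,0,0],[0,0,0.003],1],[[0,0,0],[0,0,0],1],[[0,0,0],[0,0,0],1]]}}

```text
t: 27.25
eef_pos: [0.4949, 0.2129, 0.1231]
tool_rot: [-0.137, 0.546, 0.802, -0.201]
force: [0.6, 0.1, -0.1]
grip_width: 0.0002
finger_force: 0.0
```

{"fn": "play_rows", "kwargs": {"commands": [[[0,0,0],[0,0,0.003],1],[[0,0,0],[0,0,0],1],[[0,0,0],[0,0,0.003],1],[[0,0,0],[0,0,0],1],[[0,0,0],[0,0,0],1]]}}

```text
t: 27.88
eef_pos: [0.4942, 0.2126, 0.1217]
tool_rot: [-0.137, 0.546, 0.802, -0.201]
force: [0.7, -1.1, 0.3]
grip_width: -0.0002
finger_force: 0.0
```

```bash
python3 - <<'E'
from h import *
tip()
E
```

```text
t 27.88 tip in case mm [  0.3  -52.39   6.67] rot [ 0.16  0.03 -0.06] F case [-0.1  1.3  0.3] w -0.0002 0.011
```

This end's plate is now lower than before, so the lid has levelled and both ends are home. Last comes the firm push on top of the handle.

{"fn": "play_rows", "kwargs": {"commands": [[[0,0,0],[0,0,-0.06],1],[[0,0,0],[0,0,-0.14],1],[[0,0,0],[-0.105,0,0],1],[[0,0,0],[-0.105,0,0],1],[[0,0,0],[0,0,0.02],1]]}}

```text
t: 28.5
eef_pos: [0.5338, 0.1663, 0.1609]
tool_rot: [-0.137, 0.549, 0.799, -0.202]
force: [0.2, -0.3, 0.4]
grip_width: 0.0001
finger_force: 0.0
```

{"fn": "play_rows", "kwargs": {"commands": [[[0,0,0],[0,0,0.02],1],[[0,0,0],[0,0,0.015],1],[[0,0,0],[0,0,0],1],[[0,0,0],[0,0,0],1],[[0,0,0],[0,0,0],1]]}}

```text
t: 29.12
eef_pos: [0.5294, 0.1702, 0.1538]
tool_rot: [-0.137, 0.546, 0.802, -0.201]
force: [-0.0, -0.0, 0.0]
grip_width: 0.0
finger_force: 0.0
```

```bash
python3 - <<'E'
from h import *
tip();w=arm.snapshot("wrist");b=arm.snapshot("top");a=arm.snapshot("scene")
f=lambda i,x,y:cv2.resize(i[y:y+100,x:x+100],None,fx=3,fy=3,interpolation=cv2.INTER_CUBIC)
cv2.imwrite("pics/g.png",np.hstack([w[80:380,130:400],f(a,125,110)]))
E
```

```text
t 29.12 tip in case mm [ 0.07 -0.08 43.13] rot [ 0.14  0.02 -0.08] F case [ 0.1 -0.  -0. ] w 0.0 0.011
```

View pics/g.png

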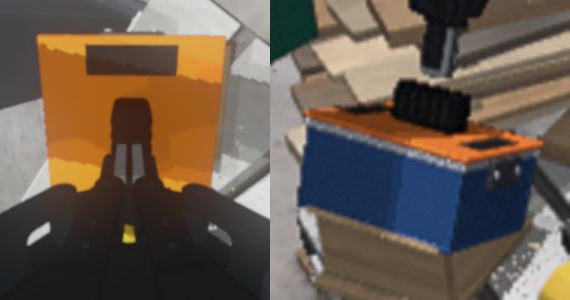

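The lid is flush on the rim, and the closed fingers are 8 mm above the handle. In the scene crop the handle is at (432,105), with the lid edge along the rim from (305,115) to (540,145). Now I'll descend.

{"fn": "play_rows", "kwargs": {"commands": [[[0,0,0],[0,0,0.012],1],[[0,0,0],[0,0,0.008],1],[[0,0,0],[0,0,0.004],1],[[0,0,0],[0,0,0],1],[[0,0,0],[0,0,0],1]]}}

```text
t: 29.9
eef_pos: [0.5267, 0.169, 0.1484]
tool_rot: [-0.137, 0.546, 0.802, -0.201]
force: [-0.5, -0.3, 0.3]
grip_width: -0.0
finger_force: 0.0
```

{"fn": "play_rows", "kwargs": {"commands": [[[0,0,0],[0,0,0.004],1],[[0,0,0],[0,0,0],1],[[0,0,0],[0,0,0.004],1],[[0,0,0],[0,0,0],1],[[0,0,0],[0,0,0],1]]}}

```text
t: 30.52
eef_pos: [0.526, 0.1687, 0.147]
tool_rot: [-0.137, 0.546, 0.802, -0.2]
force: [0.7, -0.2, 2.7]
grip_width: -0.0002
finger_force: 1.6
```

{"fn": "play_rows", "kwargs": {"commands": [[[0,0,0],[0,0,0.004],1],[[0,0,0],[0,0,0],1],[[0,0,0],[0,0,0.003],1],[[0,0,0],[0,0,0],1],[[0,0,0],[0,0,0],1]]}}

```text
t: 31.15
eef_pos: [0.5259, 0.1686, 0.1466]
tool_rot: [-0.137, 0.546, 0.802, -0.2]
force: [1.7, 1.2, 8.6]
grip_width: -0.0001
finger_force: 4.0
```

{"fn": "play_rows", "kwargs": {"commands": [[[0,0,0],[0,0,0.004],1],[[0,0,0],[0,0,0.004],1],[[0,0,0],[0,0,0.004],1],[[0,0,0],[0,0,0],1],[[0,0,0],[0,0,0],1]]}}

```text
t: 31.78
eef_pos: [0.5256, 0.1685, 0.146]
tool_rot: [-0.136, 0.546, 0.802, -0.199]
force: [3.1, 2.0, 15.2]
grip_width: -0.0
finger_force: 7.8
```

```bash
python3 - <<'E'
from h import *
tip()
E
```

```text
t 31.77 tip in case mm [ 0.04  0.12 34.25] rot [-0.14  0.02 -0.09] F case [ 3.9 -0.7 15.1] w -0.0 0.011
```

{"fn": "play_rows", "kwargs": {"commands": [[[0,0,0],[0,0,0.004],1],[[0,0,0],[0,0,0.004],1],[[0,0,0],[0,0,0.003],1],[[0,0,0],[0,0,0],1],[[0,0,0],[0,0,0],1]]}}

```text
t: 32.4
eef_pos: [0.5253, 0.1684, 0.1454]
tool_rot: [-0.135, 0.547, 0.802, -0.198]
force: [3.7, 4.0, 22.4]
grip_width: -0.0002
finger_force: 11.3
```

```bash
python3 - <<'E'
from h import *
tip()
E
```

```text
t 32.4 tip in case mm [-0.    0.11 33.62] rot [-0.28  0.03 -0.1 ] F case [ 6.2 -2.3 22.1] w -0.0002 0.011
```

The push reached 22 N square to the rim. I'll retract and check.

{"fn": "play_rows", "kwargs": {"commands": [[[0,0,0],[0,0,-0.02],1],[[0,0,0],[0,0,-0.08],1],[[0,0,0],[0,0,-0.15],1],[[0,0,0],[0,0,-0.15],1],[[0,0,0],[0,0,0],1]]}}

```text
t: 33.02
eef_pos: [0.5683, 0.1848, 0.2297]
tool_rot: [-0.136, 0.547, 0.802, -0.199]
force: [-0.6, -0.2, 0.5]
grip_width: 0.0003
finger_force: 0.0
```

```bash
python3 - <<'E'
from h import *
arm.snapshot("top");arm.snapshot("top");tip()
T=wristT();w=arm.snapshot("wrist");a=arm.snapshot("scene");b=arm.snapshot("top")
f=lambda i,x,y:cv2.resize(i[y:y+100,x:x+100],None,fx=3,fy=3,interpolation=cv2.INTER_CUBIC)
cv2.imwrite("pics/i.png",np.hstack([w[60:360,100:400],f(a,125,110)]))
print(proj(arm.camera_model("wrist"),CR.apply(np.array([[-61,-68,5],[-61,68,5],[61,68,5],[61,-68,5]])/1000)+C0,T)-[100,60])
E
```

```text
t 33.12 tip in case mm [2.0000e-02 1.3000e-01 1.2628e+02] rot [ 0.25  0.04 -0.06] F case [ 0.4 -0.8  0. ] w 0.0 0.011
[[223.2944042   52.12216053]
 [214.73116865 184.52446883]
 [100.42238477 184.27875327]
 [ 91.74592656  52.01823839]]
```

View pics/i.png

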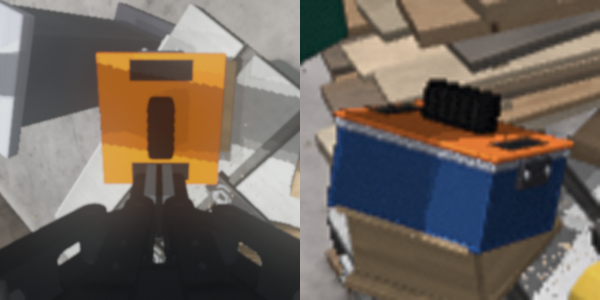

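The lid is flush and square on the rim: wrist corners (96,53), (227,52), (218,183) and (104,184), close to where a fully seated lid should appear. The arm is clear, so I'm handing in.

```bash
python3 -c "
from rig import arm
print(arm.finish_job())"
```

```text
the job is handed in; nothing more can be done
None
```

The lid is seated flush on the case with both catches clicked and a final push of 22 N, then let go with the arm clear; the job was handed in at about 33 s, and no verdict was reported back.

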